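Load a small cheese onto the marking station's part-present pin

TASK

Take the tall, round cheese from the wooden board and set it down, without dropping it, in the round nest of the white marking station, so that it stands upright and flat on the nest's floor, near the middle, and its weight holds the sensing pin down. Let go of it, and leave the other two cheeses where they are.

Things in the scene. Friction and masses are not known exactly. Their poses are not given: they have to be found in the camera images.
- drum: the cheese to load: a tall, pale upright cylinder, 60 mm in diameter, 60 mm high, firm, 0.14 to 0.22 kg. Origin at the centre of its underside, z up along its axis; round, so its yaw means nothing. It stands on a fixed wooden board 280 mm square, 15 mm thick, at one of three places about 130 mm apart which the three cheeses share.
- pin_top (a point): top centre of the sensing pin, 12 mm brass, mid-nest on the fixed white station (left or right). Nest floor 25 mm above the table; steel rim round the pin 88 mm inner, 100 mm outer diameter, top at 33 mm. Pin's top at 33 mm when up, 25 mm (flush) under the seated cheese; light spring, 0.6 N, under the cheese's weight. Grey housing, top at 70 mm, starts 100 mm from the pin on the robot's side.
- flat: bystander: a flat round cheese of the same colour, 84 mm in diameter and 26 mm high, on the same board; to be left alone. Origin at the centre of its underside, z up.
- pyramid: bystander: a cheese of the same colour shaped as a pyramid with a cut-off top, 64 mm square at the foot, 40 mm square at the top, 52 mm high, on the same board; to be left alone. Origin at the centre of its underside, z up, x and y along its sides.
Mind the look-alikes: they are no part of the job. Leave any green or red look-alike of the drum alone.

How it is judged:
By the outcome, as a careful person would: the job done as asked, in the order asked, and still so for the second after the job is handed in, with the robot touching nothing.
It also fails if it takes over 40 s, if anything falls off the work surface, if the arm or the gripper's body presses on something with over 40 N, if the wrist force passes 120 N, or if a joint passes its speed limit or range.

ROBOT

A 7-joint arm with a two-finger parallel gripper is mounted at the origin on the work surface. World frame = base frame: x ahead of the robot, y to its left, z up, the work surface at z = 0. Lengths are in m, angles in rad, forces in N, time in s.
With the tool pointing down it reaches from about 0.4 to 0.85 m from the base axis. Payload 10.4 kg.
Tool frame: the origin (TCP) lies at the very end of the fingers, on their centre line; the grasp point (between the pads) lies 19 mm behind it (manip.grip_point_offset is the distance from the TCP to the grasp point, in m); z points along the fingers, y is the line along which they close (so a half turn about z gives the same grasp; the last joint's range is limited). The gripper opens to 85 mm and grips with 20 to 120 N. Pads are 22 mm wide; open, the fingers measure 114 mm over their backs; the gripper's body (76 mm by 85 mm) begins 54 mm behind the grasp point. The pads swing forward as they close: fully open they stand 13 mm farther back than shut.
Start: joints at [1.319, 0.332, -0.065, 1.46, 0.022, 1.35, -0.088], TCP at [0.142, -0.609, 0.231] pointing down, gripper open.
Joint ranges: [-2.6, 2.6], [-0.5, 2.12], [-1.47, 1.34], [0.16, 2.42], [-1.27, 4.41], [0.06, 2.06], [-2.6, 2.6]. Speed limits (rad/s): [2.22, 2.22, 2.79, 2.79, 3.14, 3.14, 3.14].

INTERFACE

Orientations are given as a unit quaternion [x, y, z, w].
In Python, from workcell import manip gives the robot as it stands. The module is installed in compiled form; this text tells all that it offers.
- The arm moves only by the shell command python3 -m inch 'ROWS' [OPENING] [FORCE]. ROWS is JSON, a list of rows, each a list of 2 entries, a list of its own where there are three numbers: the shift along the tool's x, y, z each as a share of 0.08 m, from -1 to 1, then the turn, a rotation vector about the tool's x, y, z each as a share of 45 degrees, from -1 to 1. A call has exactly 10 rows; each row is the pose to reach, as a shift and turn from the pose commanded when the call began, along the tool's axes at that moment; what a row does not reach only later rows make up. A row lasts 1/10 s, in which the tool goes at most 50 mm and 8.59 degrees, less where a joint would pass 70% of its speed; a pose out of reach is approached as far as the arm can. A call with a number of a shift or a turn outside -1 to 1 is refused whole. A call with a gripper value outside its range is refused whole. OPENING is the opening, from 0 (shut) to 1 (fully open), set as the call begins (- or left out, the last holds). The fingers move at their own pace and stop on an object; FORCE is the grip in N (left out, the last holds). Time passes only in rows, so rows that repeat a pose let the fingers close, or fill a call up. It gives the time, the measured TCP pose, the force, the opening and the grip force at its end, in the units of the state.
- manip.get_obs(): the state, without advancing time (a new reading comes with each control period).
- manip.camera(name): name is "scene" or "top" or "wrist"; returns the picture (480x640x3 uint8, red, green, blue); there is no depth.
- manip.camera_params(name): a dict with "fov_y" (degrees; the focal length in pixels is half the picture's height over the tangent of half this angle, whatever the lens; pixels are square), "cx", "cy" (the principal point, pixels), "camera_from_world" (4x4, takes a point from world to camera coordinates); the wrist camera has in their place "T_tool_cam" (4x4, takes a point from camera to tool coordinates, whose origin is the TCP and whose axes are the flange's). Camera axes: x right, y up, looking along -z (the intrinsics and any distortion apply to the point x, -y, -z); pixel columns grow to the right and rows downward; lengths in m; the calibration is good to about 2 mm. The wrist camera is an equidistant fisheye: a pixel r from the principal point sees the ray r / f radians off the axis. A picture is of the moment at which its call begins: read the wrist's pose just before it. camera_params takes no time and is no camera call.
- manip.hand_in(): hands the job in; it is judged then, once.
The state is a dict: "clock": time; "joint_pos": joint angles; "joint_velocities": joint speeds; "tau": joint torques, N m; "position": TCP position; "ee_rot": TCP orientation; "ft_force": force on the tool from outside, world axes, zero at the start; "torque": the same for the moment, N m; "grip_width": opening from 0.0 (shut) to 1.0 (fully open); "grasp_force": force on a finger pad.
Only numpy, scipy, OpenCV 4.12 (cv2) and the standard library are available. Lean on these libraries where they do the work, as an engineer would, in place of code of your own. Each camera call takes 0.05 s, during which the arm holds its last target. There are 200 camera calls.

## Working session

There is one attempt and no reset: what is moved stays moved. The work goes in short steps, Python scripts to look and compute and a shell command to move; the robot and the scene stay as the last step left them, time stands still between calls to the robot, and variables do not carry over. Pictures are saved under pics/ and viewed, at most 10 in all, crops included, and the job is handed in when it is done.

```bash
mkdir -p pics; python3 - <<'E'
from workcell import manip
import cv2,numpy as np
o=manip.get_obs()
for k in("clock","position","ee_rot","ft_force","grip_width"):print(k,o[k])
for n in("scene","top"):
    cv2.imwrite(f"pics/{n}0.png",manip.camera(n)[:,:,::-1])
np.set_printoptions(precision=4,suppress=True)
for n in("scene","top","wrist"):print(n,manip.camera_params(n))
print(manip.grip_point_offset)
E
```

```text
clock 0.0
position [ 0.14166728 -0.60834587  0.23052649]
ee_rot [ 9.93461093e-01  1.14168995e-01 -1.21366612e-04 -6.94032839e-04]
ft_force [-0.08372818 -0.34977981  0.49252451]
grip_width 1.002628862151041
scene {'fov_y': 47.67374369952189, 'cx': 328.3144352175558, 'cy': 244.1385265560241, 'camera_from_world': array([[ 0.238 ,  0.9711, -0.0185, -0.1263],
       [-0.6551,  0.1745,  0.7351,  0.3638],
       [ 0.7171, -0.1628,  0.6777, -1.5292],
       [ 0.    ,  0.    ,  0.    ,  1.    ]])}
top {'fov_y': 55.405224387897846, 'cx': 310.12868048416556, 'cy': 244.08462703212984, 'camera_from_world': array([[-0.0512, -0.9987,  0.0017,  0.0014],
       [ 0.9734, -0.0495,  0.2235, -0.6046],
       [-0.2231,  0.0131,  0.9747, -0.8229],
       [ 0.    ,  0.    ,  0.    ,  1.    ]])}
wrist {'fov_y': 65.70646984690485, 'cx': 322.1706187130747, 'cy': 238.69886585120832, 'T_tool_cam': array([[-0.0005,  0.9637,  0.2671,  0.0673],
       [ 1.    ,  0.0009, -0.0012, -0.0004],
       [-0.0014,  0.2671, -0.9637, -0.142 ],
       [ 0.    ,  0.    ,  0.    ,  1.    ]])}
0.0187
```

View pics/scene0.png

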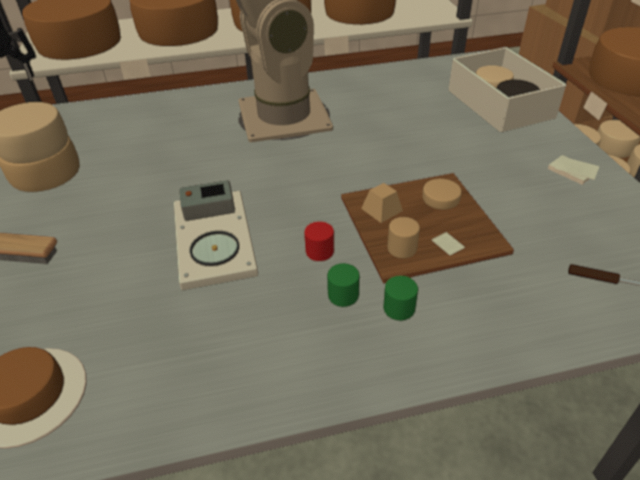

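View pics/top0.png

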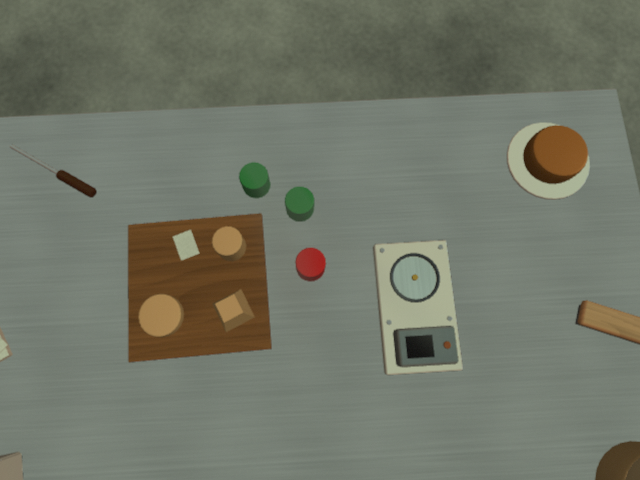

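The scene view shows the board at right, and the top view shows it at left. Candidates, as scene pixel / top pixel:
- Tall pale cylinder (404,238) / (228,243)
- Flat cheese (441,193) / (161,315)
- Pyramid (381,203) / (235,310)
- Green look-alikes (343,285) and (400,298) / (300,204) and (255,180)
- Red look-alike (320,241) / (311,263)

The tall pale cylinder matches the drum. The pin is at scene (215,248), top (415,278). I'll check the choice in a close crop.

```bash
python3 - <<'E'
import cv2,numpy as np
s=cv2.imread("pics/scene0.png");t=cv2.imread("pics/top0.png")
def c(im,u,v,w,h):return cv2.resize(im[v:v+h,u:u+w],(400,300),interpolation=cv2.INTER_CUBIC)
m=np.vstack([np.hstack([c(s,364,208,80,60),c(t,190,212,80,60)]),np.hstack([c(s,175,218,80,60),c(t,375,248,80,60)])])
cv2.imwrite("pics/crop.png",m)
E
```

```text
(no output)
```

View pics/crop.png

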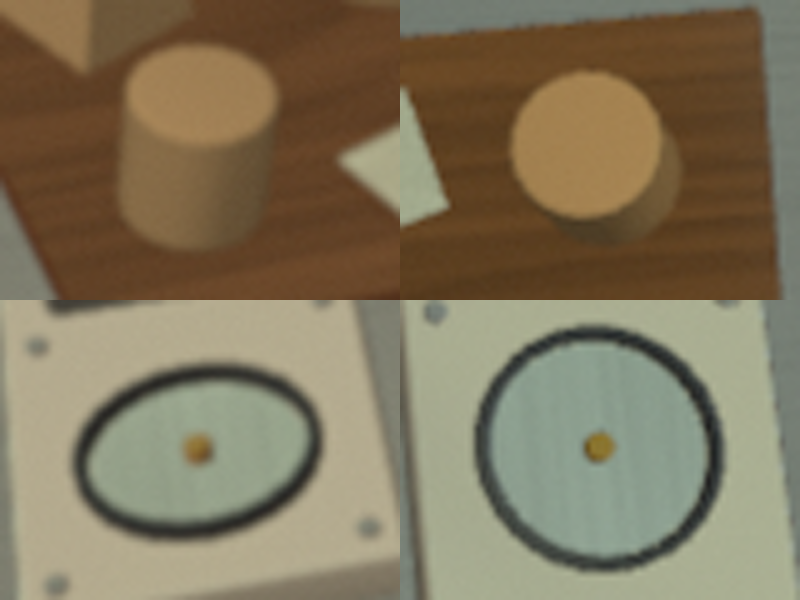

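The crop confirms the pale upright cylinder, with its top-face centre at scene (403.8,226.6) and top (226.8,240.4). The pin top is at scene (214.2,247.4) and top (414.4,277.0). Next I triangulate both.

```bash
cat > h.py <<'E'
import numpy as np
from scipy.optimize import least_squares
from scipy.spatial.transform import Rotation as R
from workcell import manip
def proj(n,X,TW=None):
    p=manip.camera_params(n);f=240/np.tan(np.radians(p["fov_y"]/2))
    M=p["camera_from_world"] if n!="wrist" else np.linalg.inv(TW@p["T_tool_cam"])
    c=M[:3,:3]@X+M[:3,3];a=np.array([c[0],-c[1],-c[2]])
    if n!="wrist":q=a[:2]/a[2]
    else:
        r=np.hypot(*a[:2]);q=a[:2]/r*np.arctan2(r,a[2])
    return np.array([p["cx"],p["cy"]])+f*q
def tri(obs):
    s=least_squares(lambda X:np.concatenate([proj(o[0],X,*o[2:])-o[1] for o in obs]),[.55,0,.05])
    return s.x,s.fun
def toolT(o):
    T=np.eye(4);T[:3,:3]=R.from_quat(o["ee_rot"]).as_matrix();T[:3,3]=o["position"];return T
def go(target,yaw_deg=None,o=None):
    o=o or manip.get_obs();T=toolT(o)
    d=T[:3,:3].T@(np.array(target)-T[:3,3]);return d/.08
E
python3 - <<'E'
from h import *
np.set_printoptions(precision=4,suppress=True)
for n,a,b in [("drum",(403.8,226.6),(226.8,240.4)),("pin",(214.2,247.4),(414.4,277.0)),("pyr",(384.5,190.5),(231.5,306.5)),("flat",(441,189),(161,314))]:
    print(n,*tri([("scene",np.array(a)),("top",np.array(b))]))
print(toolT(manip.get_obs())[:3,:3])
print(toolT(manip.get_obs())[:3,:3].T@(np.array([.544,.118,.17])-manip.get_obs()["position"]))
E
```

```text
drum [0.6186 0.1317 0.0717] [ 0.2213 -0.0429  0.2189  0.0466]
pin [ 0.5347 -0.2356  0.0286] [0.0736 0.0058 0.0735 0.0028]
pyr [0.4916 0.129  0.0664] [-2.0942  0.3588 -1.8536 -0.3678]
flat [0.4859 0.2672 0.0399] [-0.1317  0.0344 -0.1149 -0.0295]
[[ 0.9739  0.2268 -0.0004]
 [ 0.2268 -0.9739  0.0013]
 [-0.0001 -0.0013 -1.    ]]
[ 0.5566 -0.6161  0.0614]
```

The drum axis is at (0.619, 0.132) with its top at about 0.072. The pin is at (0.535, −0.236). Now I move over the drum: about 0.63 m in tool x, −0.61 m in tool y and 0.06 m in tool z, over 8 calls. I stop after 6 to check with the wrist camera.

```bash

python3 -m inch '[[[0.08,-0.08,0],[0,0,0]],[[0.18,-0.18,0],[0,0,0]],[[0.28,-0.28,0],[0,0,0]],[[0.4,-0.38,0],[0,0,0]],[[0.5,-0.48,0],[0,0,0]],[[0.6,-0.58,0],[0,0,0]],[[0.7,-0.68,0],[0,0,0]],[[0.8,-0.78,0],[0,0,0]],[[0.9,-0.87,0],[0,0,0]],[[1,-0.96,0],[0,0,0]]]' 1
python3 -m inch '[[[0.1,-0.1,0],[0,0,0]],[[0.2,-0.2,0],[0,0,0]],[[0.3,-0.29,0],[0,0,0]],[[0.4,-0.38,0],[0,0,0]],[[0.5,-0.48,0],[0,0,0]],[[0.6,-0.58,0],[0,0,0]],[[0.7,-0.68,0],[0,0,0]],[[0.8,-0.78,0],[0,0,0]],[[0.9,-0.87,0],[0,0,0]],[[1,-0.96,0],[0,0,0]]]'
```

```text
clock: 1.1
position: [0.2027, -0.5151, 0.2313]
ee_rot: [0.993, 0.114, 0.0, 0.0]
ft_force: [-0.1, 0.3, 0.2]
grip_width: 1.0
grasp_force: 0.0
clock: 2.1
position: [0.2633, -0.4221, 0.2314]
ee_rot: [0.993, 0.114, 0.0, 0.0]
ft_force: [1.0, -0.0, 0.7]
grip_width: 1.002
grasp_force: 0.0
```

```bash

python3 -m inch '[[[0.1,-0.1,0],[0,0,0]],[[0.2,-0.2,0],[0,0,0]],[[0.3,-0.29,0],[0,0,0]],[[0.4,-0.38,0],[0,0,0]],[[0.5,-0.48,0],[0,0,0]],[[0.6,-0.58,0],[0,0,0]],[[0.7,-0.68,0],[0,0,0]],[[0.8,-0.78,0],[0,0,0]],[[0.9,-0.87,0],[0,0,0]],[[1,-0.96,0],[0,0,0]]]' |head -3
python3 -m inch '[[[0.1,-0.1,0],[0,0,0]],[[0.2,-0.2,0],[0,0,0]],[[0.3,-0.29,0],[0,0,0]],[[0.4,-0.38,0],[0,0,0]],[[0.5,-0.48,0],[0,0,0]],[[0.6,-0.58,0],[0,0,0]],[[0.7,-0.68,0],[0,0,0]],[[0.8,-0.78,0],[0,0,0]],[[0.9,-0.87,0],[0,0,0]],[[1,-0.96,0],[0,0,0]]]'|head -3
python3 -m inch '[[[0.1,-0.1,0],[0,0,0]],[[0.2,-0.2,0],[0,0,0]],[[0.3,-0.29,0],[0,0,0]],[[0.4,-0.38,0],[0,0,0]],[[0.5,-0.48,0],[0,0,0]],[[0.6,-0.58,0],[0,0,0]],[[0.7,-0.68,0],[0,0,0]],[[0.8,-0.78,0],[0,0,0]],[[0.9,-0.87,0],[0,0,0]],[[1,-0.96,0],[0,0,0]]]'|head -3
python3 -m inch '[[[0.1,-0.1,0],[0,0,0]],[[0.2,-0.2,0],[0,0,0]],[[0.3,-0.29,0],[0,0,0]],[[0.4,-0.38,0],[0,0,0]],[[0.5,-0.48,0],[0,0,0]],[[0.6,-0.58,0],[0,0,0]],[[0.7,-0.68,0],[0,0,0]],[[0.8,-0.78,0],[0,0,0]],[[0.9,-0.87,0],[0,0,0]],[[1,-0.96,0],[0,0,0]]]'
python3 - <<'E'
from h import *
import cv2,pickle
o=manip.get_obs();im=manip.camera("wrist")
cv2.imwrite("pics/w1.png",im[:,:,::-1]);pickle.dump(toolT(o),open("w1.pkl","wb"))
print(o["joint_pos"],proj("wrist",np.array([.6186,.1317,.073]),toolT(o)),go([.6186,.1317,.17]))
E
```

```text
clock: 3.1
position: [0.3238, -0.3292, 0.2313]
ee_rot: [0.993, 0.114, 0.0, 0.0]
clock: 4.1
position: [0.3843, -0.2362, 0.2313]
ee_rot: [0.993, 0.114, 0.0, 0.0]
clock: 5.1
position: [0.4448, -0.1433, 0.2313]
ee_rot: [0.993, 0.114, 0.0, 0.0]
clock: 6.1
position: [0.5053, -0.0503, 0.2313]
ee_rot: [0.993, 0.114, 0.0, 0.0]
ft_force: [0.8, 0.6, -0.2]
grip_width: 1.003
grasp_force: 0.0
[ 0.63907246  0.12495695 -0.67341108  1.73600336  0.08069405  1.30847191
 -1.39346335] [145.80811503  51.03643678] [ 1.88592765 -1.87299211  0.76920739]
```

View pics/w1.png

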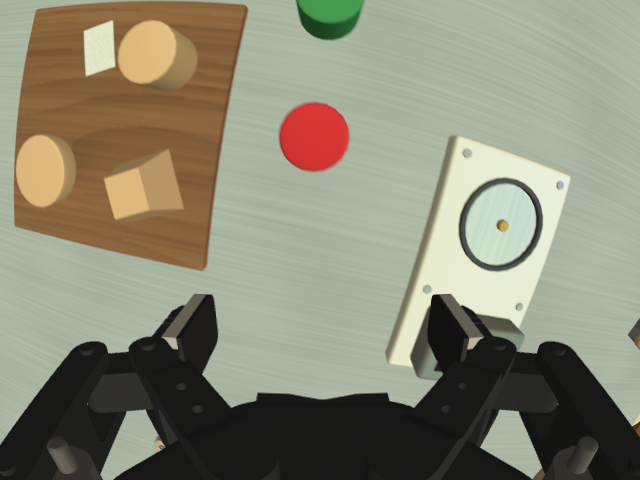

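The wrist view shows the drum top at (147,52), predicted (145.8,51.0), so the two agree. The pin is at (502,225). I continue to above the drum and refine both with this third view.

```bash

python3 -m inch '[[[0.1,-0.1,0],[0,0,0]],[[0.2,-0.2,0],[0,0,0]],[[0.3,-0.29,0],[0,0,0]],[[0.4,-0.38,0],[0,0,0]],[[0.5,-0.48,0],[0,0,0]],[[0.6,-0.58,0],[0,0,0]],[[0.7,-0.68,0],[0,0,0]],[[0.8,-0.78,0],[0,0,0]],[[0.9,-0.87,0],[0,0,0]],[[1,-0.96,0],[0,0,0]]]'|head -3
python3 -m inch '[[[0.1,-0.1,0],[0,0,0]],[[0.2,-0.2,0.1],[0,0,0]],[[0.3,-0.3,0.2],[0,0,0]],[[0.4,-0.4,0.3],[0,0,0]],[[0.5,-0.5,0.4],[0,0,0]],[[0.6,-0.6,0.5],[0,0,0]],[[0.7,-0.7,0.6],[0,0,0]],[[0.8,-0.8,0.7],[0,0,0]],[[0.86,-0.88,0.75],[0,0,0]],[[0.89,-0.91,0.77],[0,0,0]]]'
python3 - <<'E'
from h import *
import cv2,pickle
np.set_printoptions(precision=4,suppress=True)
W=pickle.load(open("w1.pkl","rb"))
for s,t,w in [((403.8,226.6),(226.8,240.4),(147.,52)),((214.2,247.4),(414.4,277.0),(502.5,225))]:
    print(*tri([("scene",np.array(s)),("top",np.array(t)),("wrist",np.array(w),W)]))
o=manip.get_obs();im=manip.camera("wrist")
cv2.imwrite("pics/w2.png",im[:,:,::-1]);pickle.dump(toolT(o),open("w2.pkl","wb"))
print(o["joint_pos"],proj("wrist",np.array([.6186,.1317,.073]),toolT(o)),go([.6186,.1317,.033]))
E
```

```text
clock: 7.15
position: [0.5658, 0.0426, 0.2313]
ee_rot: [0.993, 0.114, 0.0, 0.0]
clock: 8.15
position: [0.618, 0.1301, 0.1691]
ee_rot: [0.993, 0.115, -0.0, -0.0]
ft_force: [-0.4, -0.8, -0.3]
grip_width: 1.0
grasp_force: 0.0
[0.6182 0.1316 0.071 ] [ 0.0435  0.1161  0.3759  0.2996 -0.1688 -0.1387]
[ 0.5344 -0.2356  0.0284] [ 0.1101  0.      0.0316  0.1592  0.0734 -0.0595]
[ 0.2504  0.4799 -0.7116  1.4926  0.3187  1.2882 -1.8353] [320.2566 239.2455] [ 0.011  -0.0176  1.7022]
```

View pics/w2.png

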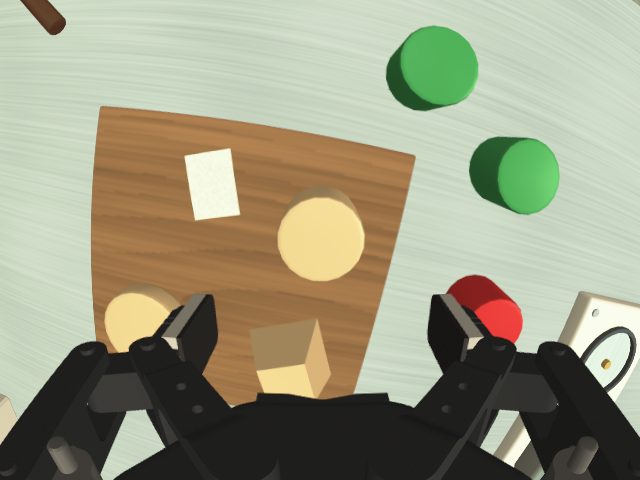

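The drum top is at (321,239), as predicted, and the fingers clear both neighbours. I descend 136 mm in two calls, then close at 40 N.

```bash

python3 -m inch '[[[0,0,0.05],[0,0,0]],[[0,0,0.15],[0,0,0]],[[0,0,0.25],[0,0,0]],[[0.01,-0.01,0.35],[0,0,0]],[[0.01,-0.02,0.45],[0,0,0]],[[0.01,-0.02,0.55],[0,0,0]],[[0.01,-0.02,0.65],[0,0,0]],[[0.01,-0.02,0.75],[0,0,0]],[[0.01,-0.02,0.83],[0,0,0]],[[0.01,-0.02,0.9],[0,0,0]]]'
python3 -m inch '[[[0,0,0.1],[0,0,0]],[[0,0,0.2],[0,0,0]],[[0,0,0.3],[0,0,0]],[[0,0,0.4],[0,0,0]],[[0,0,0.5],[0,0,0]],[[0,0,0.6],[0,0,0]],[[0,0,0.7],[0,0,0]],[[0,0,0.76],[0,0,0]],[[0,0,0.8],[0,0,0]],[[0,0,0.8],[0,0,0]]]'
python3 -m inch '[[[0,0,0],[0,0,0]],[[0,0,0],[0,0,0]],[[0,0,0],[0,0,0]],[[0,0,0],[0,0,0]],[[0,0,0],[0,0,0]],[[0,0,0],[0,0,0]],[[0,0,0],[0,0,0]],[[0,0,0],[0,0,0]],[[0,0,0],[0,0,0]],[[0,0,0],[0,0,0]]]' 0 40
```

```text
clock: 9.2
position: [0.6184, 0.1306, 0.0971]
ee_rot: [0.993, 0.114, -0.0, 0.0]
ft_force: [0.4, -0.1, -0.6]
grip_width: 0.998
grasp_force: 0.0
clock: 10.2
position: [0.6184, 0.1306, 0.0333]
ee_rot: [0.993, 0.114, -0.0, 0.0]
ft_force: [-0.1, -0.3, -0.5]
grip_width: 1.004
grasp_force: 0.0
clock: 11.2
position: [0.619, 0.1308, 0.0343]
ee_rot: [0.993, 0.114, 0.001, 0.0]
ft_force: [-0.8, -0.1, 5.9]
grip_width: 0.688
grasp_force: 44.2
```

The grip holds at 58.5 mm and about 44 N. I lift 80 mm and look.

```bash

python3 -m inch '[[[0,0,-0.05],[0,0,0]],[[0,0,-0.15],[0,0,0]],[[0,0,-0.25],[0,0,0]],[[0,0,-0.35],[0,0,0]],[[0,0,-0.5],[0,0,0]],[[0,0,-0.6],[0,0,0]],[[0,0,-0.7],[0,0,0]],[[0,0,-0.8],[0,0,0]],[[0,0,-0.9],[0,0,0]],[[0,0,-0.95],[0,0,0]]]'
python3 - <<'E'
from h import *
import cv2
np.set_printoptions(precision=4,suppress=True)
o=manip.get_obs();s=manip.camera("scene");t=manip.camera("top");w=manip.camera("wrist")
c=lambda im,u,v:cv2.resize(im[v:v+150,u:u+200],(400,300))
p=[proj(n,np.array([.6186,.131,.15])).astype(int) for n in("scene","top")];print(p)
m=np.vstack([np.hstack([c(s,p[0][0]-100,p[0][1]-75),c(t,p[1][0]-100,p[1][1]-75)]),np.hstack([cv2.resize(w,(400,300)),np.zeros((300,400,3),np.uint8)])])
cv2.imwrite("pics/lift.png",m[:,:,::-1])
T=toolT(o);print(T[:3,:3]);print("to pin, same z",go([.5344,-.2356,o["position"][2]]))
E
```

```text
clock: 12.2
position: [0.6188, 0.1308, 0.1107]
ee_rot: [0.993, 0.114, 0.0, 0.0]
ft_force: [-0.6, -0.6, -2.9]
grip_width: 0.692
grasp_force: 43.6
[array([406, 194]), array([219, 230])]
[[ 0.9739  0.2268  0.0008]
 [ 0.2268 -0.9739  0.0001]
 [ 0.0008  0.0001 -1.    ]]
to pin, same z [-2.0625  4.2203 -0.0109]
```

View pics/lift.png

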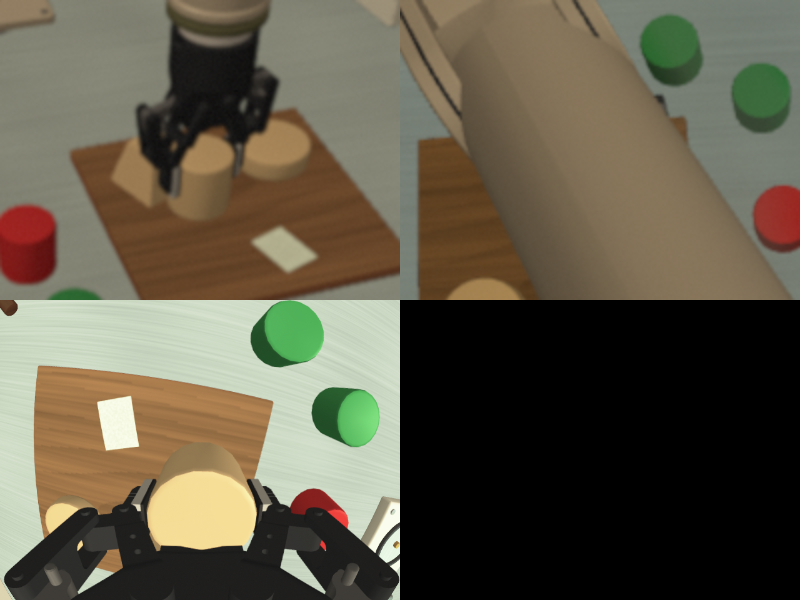

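The drum is held upright, with its underside at about 92 mm, and both neighbours are undisturbed. I carry it to the nest: −2.06 in tool x and +4.22 in tool y, rising a little at first.

```bash

python3 -m inch '[[[-0.02,0.05,-0.05],[0,0,0]],[[-0.06,0.13,-0.1],[0,0,0]],[[-0.11,0.23,-0.15],[0,0,0]],[[-0.16,0.34,-0.2],[0,0,0]],[[-0.21,0.45,-0.25],[0,0,0]],[[-0.26,0.55,-0.25],[0,0,0]],[[-0.31,0.66,-0.25],[0,0,0]],[[-0.36,0.76,-0.25],[0,0,0]],[[-0.41,0.86,-0.25],[0,0,0]],[[-0.46,0.96,-0.25],[0,0,0]]]'
python3 -m inch '[[[-0.05,0.1,0],[0,0,0]],[[-0.1,0.2,0],[0,0,0]],[[-0.14,0.29,0],[0,0,0]],[[-0.19,0.39,0],[0,0,0]],[[-0.24,0.49,0],[0,0,0]],[[-0.29,0.59,0],[0,0,0]],[[-0.33,0.68,0],[0,0,0]],[[-0.38,0.78,0],[0,0,0]],[[-0.43,0.88,0],[0,0,0]],[[-0.47,0.97,0],[0,0,0]]]'
python3 -m inch '[[[-0.05,0.1,0],[0,0,0]],[[-0.1,0.2,0],[0,0,0]],[[-0.14,0.29,0],[0,0,0]],[[-0.19,0.39,0],[0,0,0]],[[-0.24,0.49,0],[0,0,0]],[[-0.29,0.59,0],[0,0,0]],[[-0.33,0.68,0],[0,0,0]],[[-0.38,0.78,0],[0,0,0]],[[-0.43,0.88,0],[0,0,0]],[[-0.47,0.97,0],[0,0,0]]]'
python3 -m inch '[[[-0.05,0.1,0],[0,0,0]],[[-0.1,0.2,0],[0,0,0]],[[-0.14,0.29,0],[0,0,0]],[[-0.19,0.39,0],[0,0,0]],[[-0.24,0.49,0],[0,0,0]],[[-0.29,0.59,0],[0,0,0]],[[-0.33,0.68,0],[0,0,0]],[[-0.38,0.78,0],[0,0,0]],[[-0.43,0.88,0],[0,0,0]],[[-0.47,0.97,0],[0,0,0]]]'
python3 - <<'E'
from h import *
np.set_printoptions(precision=4,suppress=True)
print(go([.5344,-.2356,.046]))
E
```

```text
clock: 13.35
position: [0.5998, 0.0468, 0.1296]
ee_rot: [0.993, 0.114, -0.0, 0.0]
ft_force: [-1.0, -0.5, -2.3]
grip_width: 0.685
grasp_force: 43.6
clock: 14.35
position: [0.5809, -0.0375, 0.1297]
ee_rot: [0.993, 0.114, -0.0, 0.0]
ft_force: [0.4, 0.6, -2.6]
grip_width: 0.683
grasp_force: 43.6
clock: 15.35
position: [0.5618, -0.1216, 0.1297]
ee_rot: [0.993, 0.114, -0.0, 0.0]
ft_force: [0.3, 0.3, -1.7]
grip_width: 0.688
grasp_force: 43.6
clock: 16.35
position: [0.5428, -0.2057, 0.1297]
ee_rot: [0.993, 0.114, -0.0, 0.0]
ft_force: [-0.2, 0.6, -1.9]
grip_width: 0.69
grasp_force: 43.6
[-0.1867  0.3407  1.0466]
```

```bash

python3 -m inch '[[[-0.04,0.08,0],[0,0,0]],[[-0.09,0.17,0.05],[0,0,0]],[[-0.14,0.26,0.15],[0,0,0]],[[-0.17,0.31,0.25],[0,0,0]],[[-0.19,0.34,0.35],[0,0,0]],[[-0.19,0.34,0.45],[0,0,0]],[[-0.19,0.34,0.55],[0,0,0]],[[-0.19,0.34,0.65],[0,0,0]],[[-0.19,0.34,0.74],[0,0,0]],[[-0.19,0.34,0.81],[0,0,0]]]'
python3 - <<'E'
from h import *
import cv2
o=manip.get_obs();s=manip.camera("scene");w=manip.camera("wrist")
m=np.hstack([cv2.resize(s[185:285,150:283],(400,300),interpolation=cv2.INTER_CUBIC),cv2.resize(w,(400,300))])
cv2.imwrite("pics/pre.png",m[:,:,::-1])
x,y,z=o["position"]
print(go([.5344,-.2356,.046]),proj("scene",np.array([x,y,z-.019+.06])),proj("scene",np.array([x,y,z-.019])))
E
```

```text
clock: 17.35
position: [0.5343, -0.2345, 0.0642]
ee_rot: [0.993, 0.114, -0.0, -0.0]
ft_force: [-0.2, -0.5, -1.8]
grip_width: 0.685
grasp_force: 43.6
[0.00184439 0.01490686 0.22559933] [208.41651429 217.84060925] [213.50109803 241.07440752]
```

View pics/pre.png

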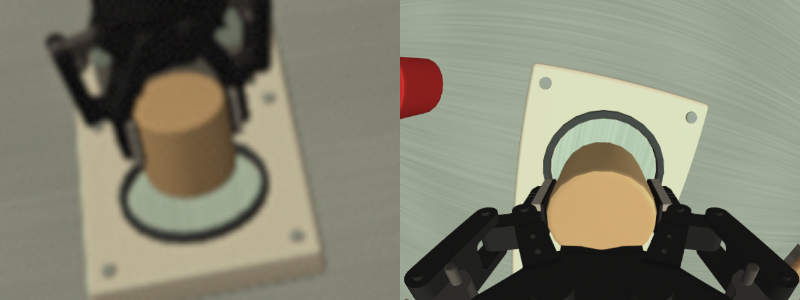

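The drum hangs upright over the nest, inside the ring with clearance all round. I lower it slowly: underside contact is expected at TCP z ≈ 0.044.

```bash

python3 -m inch '[[[0,0.01,0.03],[0,0,0]],[[0,0.015,0.06],[0,0,0]],[[0,0.015,0.09],[0,0,0]],[[0,0.015,0.12],[0,0,0]],[[0,0.015,0.15],[0,0,0]],[[0,0.015,0.17],[0,0,0]],[[0,0.015,0.19],[0,0,0]],[[0,0.015,0.21],[0,0,0]],[[0,0.015,0.22],[0,0,0]],[[0,0.015,0.22],[0,0,0]]]'
python3 -m inch '[[[0,0,0.005],[0,0,0]],[[0,0,0.01],[0,0,0]],[[0,0,0.015],[0,0,0]],[[0,0,0.02],[0,0,0]],[[0,0,0.02],[0,0,0]],[[0,0,0.02],[0,0,0]],[[0,0,0.02],[0,0,0]],[[0,0,0.02],[0,0,0]],[[0,0,0.02],[0,0,0]],[[0,0,0.02],[0,0,0]]]'
```

```text
clock: 18.45
position: [0.5347, -0.2359, 0.0473]
ee_rot: [0.993, 0.114, 0.0, 0.0]
ft_force: [0.2, 0.1, -1.9]
grip_width: 0.69
grasp_force: 43.6
clock: 19.45
position: [0.5347, -0.2359, 0.0457]
ee_rot: [0.993, 0.114, 0.0, 0.0]
ft_force: [-0.0, 0.4, -1.9]
grip_width: 0.688
grasp_force: 43.6
```

```bash

python3 -m inch '[[[0,0,0.005],[0,0,0]],[[0,0,0.01],[0,0,0]],[[0,0,0.015],[0,0,0]],[[0,0,0.02],[0,0,0]],[[0,0,0.02],[0,0,0]],[[0,0,0.02],[0,0,0]],[[0,0,0.02],[0,0,0]],[[0,0,0.02],[0,0,0]],[[0,0,0.02],[0,0,0]],[[0,0,0.02],[0,0,0]]]'
```

```text
clock: 20.45
position: [0.5347, -0.236, 0.0443]
ee_rot: [0.993, 0.114, 0.0, 0.0]
ft_force: [-1.7, 1.0, 6.4]
grip_width: 0.69
grasp_force: 44.2
```

The force rose to +6 N, so the drum is on the floor at TCP z 0.0443. I release and then retreat straight up.

```bash

python3 -m inch '[[[0,0,0],[0,0,0]],[[0,0,0],[0,0,0]],[[0,0,0],[0,0,0]],[[0,0,0],[0,0,0]],[[0,0,0],[0,0,0]],[[0,0,0],[0,0,0]],[[0,0,0],[0,0,0]],[[0,0,0],[0,0,0]],[[0,0,0],[0,0,0]],[[0,0,0],[0,0,0]]]' 1 20
python3 -m inch '[[[0,0,-0.05],[0,0,0]],[[0,0,-0.15],[0,0,0]],[[0,0,-0.25],[0,0,0]],[[0,0,-0.35],[0,0,0]],[[0,0,-0.45],[0,0,0]],[[0,0,-0.6],[0,0,0]],[[0,0,-0.7],[0,0,0]],[[0,0,-0.8],[0,0,0]],[[0,0,-0.9],[0,0,0]],[[0,0,-1],[0,0,0]]]'
python3 -m inch '[[[0,0,-0.1],[0,0,0]],[[0,0,-0.2],[0,0,0]],[[0,0,-0.3],[0,0,0]],[[0,0,-0.4],[0,0,0]],[[0,0,-0.5],[0,0,0]],[[0,0,-0.6],[0,0,0]],[[0,0,-0.7],[0,0,0]],[[0,0,-0.75],[0,0,0]],[[0,0,-0.8],[0,0,0]],[[0,0,-0.8],[0,0,0]]]'
python3 - <<'E'
from h import *
import cv2
o=manip.get_obs();s=manip.camera("scene");w=manip.camera("wrist")
m=np.hstack([cv2.resize(s[185:285,150:283],(400,300),interpolation=cv2.INTER_CUBIC),cv2.resize(w,(400,300))])
cv2.imwrite("pics/end.png",np.vstack([m,np.hstack([cv2.resize(s,(400,300)),cv2.resize(manip.camera("top"),(400,300))])])[:,:,::-1])
for z in(.085,.025):print(proj("scene",np.array([.5345,-.2357,z])),proj("wrist",np.array([.5345,-.2357,z]),toolT(o)))
E
```

```text
clock: 21.45
position: [0.5347, -0.2359, 0.0441]
ee_rot: [0.993, 0.114, 0.0, 0.0]
ft_force: [0.3, -0.1, -0.3]
grip_width: 1.001
grasp_force: 0.0
clock: 22.45
position: [0.5346, -0.2359, 0.1247]
ee_rot: [0.993, 0.114, -0.0, 0.0]
ft_force: [0.4, -0.6, -0.0]
grip_width: 0.995
grasp_force: 0.0
clock: 23.45
position: [0.5348, -0.236, 0.1885]
ee_rot: [0.993, 0.114, 0.0, 0.0]
ft_force: [0.1, -0.0, 0.0]
grip_width: 1.001
grasp_force: 0.0
[209.55027158 226.02699334] [321.75060684 238.05153593]
[214.530331  248.6711095] [321.69927668 219.15511166]
```

View pics/end.png

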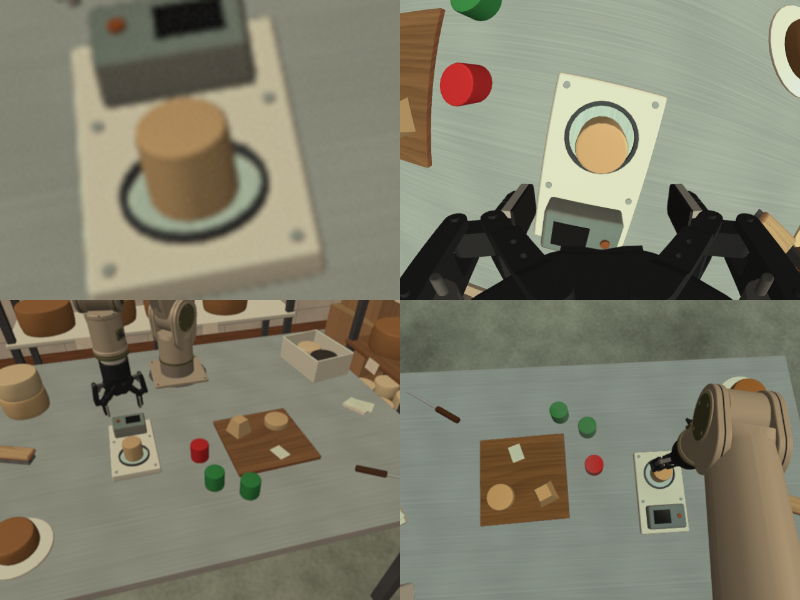

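The drum stands flat and centred in the nest. Its top is at scene (210.7,227.3) against a predicted (209.6,226.0), and at wrist (323,235) against (322,238). The gripper is clear, and the flat and pyramid cheeses haven't moved.

```bash
python3 -c "
from workcell import manip
print(manip.hand_in())"
```

```text
the job is handed in; nothing more can be done
None
```

The tall cheese stands upright and released near the middle of the nest; it looks flat on the floor and so over the pin (the pin itself was hidden from view), the other two cheeses were left where they were, and the job was handed in at about 24 s.

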